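Nap time: monitor on, night-light off

ROBOT

A 7-joint arm with a two-finger parallel gripper is mounted at the origin on the work surface. World frame = base frame: x ahead of the robot, y to its left, z up, the work surface at z = 0. Lengths are in mm, angles in rad, forces in N, time in s.
With the tool pointing down it reaches from about 400 to 875 mm from the base axis. Payload 4.4 kg.
Tool frame: the origin (TCP) lies at the very end of the fingers, on their centre line; the grasp point (between the pads) lies 19 mm behind it; z points along the fingers, y is the line along which they close (so a half turn about z gives the same grasp; the last joint's range is limited). The gripper opens to 85 mm and grips with 20 to 120 N. Pads are 22 mm wide; open, the fingers measure 114 mm over their backs; the gripper's body (76 mm by 85 mm) begins 54 mm behind the grasp point. The pads swing forward as they close: fully open they stand 13 mm farther back than shut.
Start: joints at [-1.234, 0.628, 0.038, 1.517, -0.027, 0.996, -0.02], TCP at [254.775, 598.003, 231.313] pointing down, gripper open.
Joint ranges: [-3.06, 3.06], [-0.37, 2.12], [-1.25, 1.32], [0.18, 2.47], [-1.1, 4.24], [0.23, 1.98], [-2.94, 2.94]. Speed limits (rad/s): [2.57, 2.57, 3.14, 3.14, 3.14, 3.14, 3.14].

INTERFACE

Orientations are given as [roll, pitch, yaw] about the fixed x, y, z axes, in that order (R = Rz(yaw) Ry(pitch) Rx(roll)).
In Python, from cell import monitor, viewer, workorder gives the robot as it stands.
- The arm moves only by the tool arm_command, never from a script. Its argument "series" is one flat list of numbers, 5 for each row, row after row: the opening in per cent of the stroke, from 0 (shut) to 100 (fully open), then the shift along the tool's x, y, z in cm, then the turn about the tool's z in degrees. In form: [claw, x, y, z, roll, claw, x, y, z, roll, ...]. A call has exactly 5 rows; each row is the pose to reach, as a shift and turn from the pose commanded when the call began, along the tool's axes at that moment; what a row does not reach only later rows make up. A row lasts 1/12 s, in which the tool goes at most 41.7 mm and 7.16 degrees, less where a joint would pass 70% of its speed; a pose out of reach is approached as far as the arm can. A call with a gripper value outside its range is refused whole. The fingers move at their own pace and stop on an object; the grip force is fixed at half the most. Time passes only in rows, so rows that repeat a pose let the fingers close, or fill a call up. It gives the time, the measured TCP pose, the force, the opening and the grip force at its end, in the units of the state.
- monitor.read_state(): the state, without advancing time (a new reading comes with each control period).
- viewer.get_image(name): name is "scene" or "top" or "wrist"; returns (picture, depth): 480x640x3 uint8, red, green, blue; 480x640 float32, mm along the optical axis (not along the pixel's ray), 0 where there is no reading.
- viewer.camera_model(name): a dict with "mtx" (3x3 intrinsics, pixels), "R" (3x3) and "t" (3): a world point X has camera coordinates R X + t. Camera axes: x right, y down, z forward; pixel columns grow to the right and rows downward; lengths in mm; the calibration is good to about 2 mm. The wrist camera is an equidistant fisheye: a pixel r from the principal point sees the ray r / f radians off the axis. A picture is of the moment at which its call begins: read the wrist's pose just before it. camera_model takes no time and is no camera call; for the wrist camera it gives the pose at the moment of the call.
- workorder.finish_job(): hands the job in; it is judged then, once.
The state is a dict: "clock": time; "qpos": joint angles; "qd": joint speeds; "tau": joint torques, N m; "eef_pos": TCP position; "tool_rot": TCP orientation; "force": force on the tool from outside, world axes, zero at the start; "torque": the same for the moment, N m; "width": finger opening in mm; "gripper_force": force on a finger pad.
Only numpy, scipy, OpenCV 4.12 (cv2) and the standard library are available. Lean on these libraries where they do the work, as an engineer would, in place of code of your own. Each camera call takes 0.05 s, during which the arm holds its last target. There are 200 camera calls.

TASK

It is nap time: push the baby monitor's orange toggle lever over until it snaps on (leaning over its green mark), and after that push the night-light's orange toggle over until it snaps off (leaning over its dark mark). Nothing needs picking up: leave both units standing where they are, not lifted, tipped or shoved along, and do not disturb the other things on the dresser.

Things in the scene. Friction and masses are not known exactly. Their poses are not given: they have to be found in the camera images.
- monitor: baby monitor, loose, 0.8 kg: cream base 120 (x) x 180 (y) x 40 mm; white parent unit with dark screen fixed on its +y half (y from 2 to 88 mm, up to 140 mm high), orange toggle on its -y half. Origin: centre of the underside, z up. Toggle hinge at (0, -50, 40) mm, swings in the base's x-z plane. Green mark (on) at (46, -50, 40), dark mark (off) at (-46, -50, 40) mm.
- monitor_switch (a joint): toggle angle of the monitor, rad, from its starting side: 0 = off, 0.9 = on; 0.45 = upright. On = leaning to the unit's +x, over the green mark; off = leaning to its -x, over the dark mark. Over-centre action: it snaps to the nearer end by itself once past upright; needs about 1.6 N at the ball to start. It starts off.
- monitor_switch_tip (a point): centre of the 18 mm orange ball on the end of the monitor's toggle lever, 50 mm above the hinge; the stem is 10 mm thick. Height 85 mm at either end, 90 mm upright; the ball stands 22 mm off the hinge along the unit's x at either end.
- nightlight: night-light, loose, 0.9 kg: wooden base 120 (x) x 180 (y) x 40 mm; yellow mushroom lamp (88 mm wide, top 128 mm high, never changes look) fixed at y = -45 mm, orange toggle on its +y half. Origin: centre of the underside, z up. Toggle hinge at (0, 45, 40) mm, swings in the base's x-z plane. Green mark (on) at (46, 45, 40), dark mark (off) at (-46, 45, 40) mm.
- nightlight_switch (a joint): toggle angle of the night-light, rad, from its starting side: 0 = on, 0.9 = off; 0.45 = upright. On = leaning to the unit's +x, over the green mark; off = leaning to its -x, over the dark mark. Over-centre action: it snaps to the nearer end by itself once past upright; needs about 1.6 N at the ball to start. It starts on.
- nightlight_switch_tip (a point): centre of the 18 mm orange ball on the end of the night-light's toggle lever, 50 mm above the hinge; the stem is 10 mm thick. Height 85 mm at either end, 90 mm upright; the ball stands 22 mm off the hinge along the unit's x at either end.
- bottle: push-dispenser bottle, pale pink with a white pump head, 60 mm diameter, 163 mm tall; loose bystander. Origin: centre of the underside.
- tin: empty aluminium tin, open, 76 mm across the rim, 60 mm tall; loose bystander. Origin: centre of the underside.
- elephant: pale grey ceramic elephant with pink ears, about 135 x 50 x 85 mm; loose bystander. Origin: centre of the underside.
- rattle: wooden rattle lying flat, 130 x 42 x 20 mm, long axis x; loose bystander. Origin: centre of the underside.
- books: pile of three small board books, 150 x 110 x 48 mm; loose bystander. Origin: centre of the underside.
- case: round sage-green dummy case, 64 mm diameter, 44 mm tall; loose bystander. Origin: centre of the underside.
Not all that is in view belongs to the job. What is shaped like the monitor but blue or purple is not meant.

How it is judged:
By the outcome, as a careful person would: the job done as asked, in the order asked, and still so for the second after the job is handed in, with the robot touching nothing.
It also fails if it takes over 42 s, if anything falls off the work surface, if the arm or the gripper's body presses on something with over 40 N, if the wrist force passes 120 N, or if a joint passes its speed limit or range.

## Working session

There is one attempt and no reset: what is moved stays moved. The work goes in short steps, Python scripts to look and compute and a tool call to move; the robot and the scene stay as the last step left them, time stands still between calls to the robot, and variables do not carry over. Pictures are saved under pics/ and viewed, at most 10 in all, crops included, and the job is handed in when it is done.

Besides the shell and the picture viewer there is one more tool, called by a JSON object that holds its "name" and its "arguments", one argument or row to a line. arm_command: Moves the arm, as the interface text tells. Its arguments: {"type":"object","properties":{"series":{"type":"array","items":{"type":"number"}}},"required":["series"]}

```bash
mkdir -p pics; python3 - <<'E'
from cell import monitor, viewer
import cv2,numpy as np
s=monitor.read_state();print({k:np.round(s[k],3).tolist() for k in ("clock","eef_pos","tool_rot","force","width")})
for n in("scene","top"):
    p,d=viewer.get_image(n);cv2.imwrite(f"pics/{n}0.png",p[:,:,::-1]);np.savez(f"{n}0.npz",p=p,d=d,**viewer.camera_model(n))
E
```

```text
{'clock': 0.0, 'eef_pos': [254.518, 597.39, 230.354], 'tool_rot': [-3.14, 0.0, 2.739], 'force': [0.242, -1.005, -0.659], 'width': 85.596}
```

View pics/scene0.png

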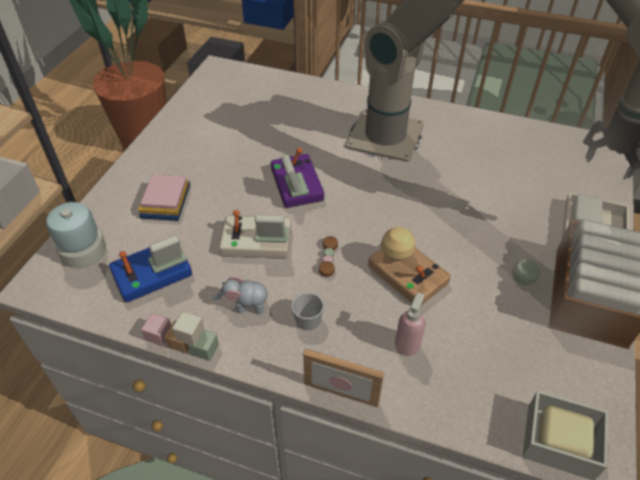

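View pics/top0.png

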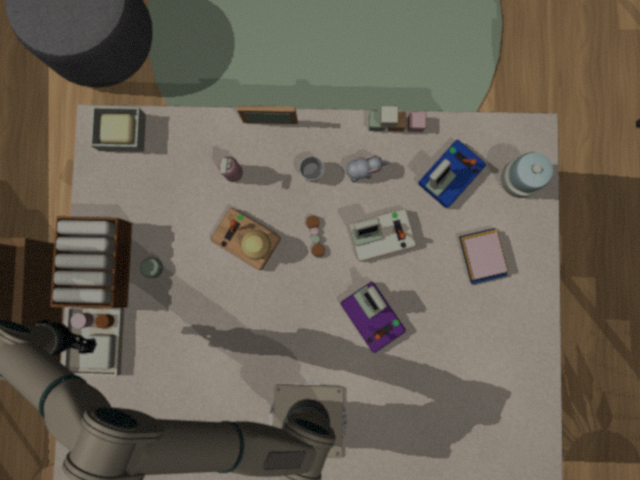

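The scene view shows three units shaped like the monitor: cream at (255,235), blue at (150,270) and purple at (297,178). The cream one is the one I want. The wooden night-light is at (408,268). In the top view the cream one is at (380,235) and the night-light at (245,238). Next is a close crop.

```bash
cat > h.py <<'E'
import numpy as np,cv2
def cloud(f):
    z=np.load(f);d=z["d"];v,u=np.mgrid[:480,:640]
    K=z["mtx"];c=np.stack([(u-K[0,2])/K[0,0]*d,(v-K[1,2])/K[1,1]*d,d],-1)
    return z["p"],(c-z["t"])@z["R"]
E
python3 - <<'E'
from h import *
p,w=cloud("top0.npz")
c=np.hstack([p[195:275,340:425],p[195:275,205:290]])[:,:,::-1]
cv2.imwrite("pics/crop.png",cv2.resize(c,None,fx=4.7,fy=4.7,interpolation=cv2.INTER_CUBIC))
hsv=cv2.cvtColor(p,cv2.COLOR_RGB2HSV)
for n,(r0,r1,c0,c1) in {"mon":(200,270,340,425),"nl":(200,275,205,290)}.items():
    W=w[r0:r1,c0:c1];z=W[...,2]
    m=(z>25)&(z<200); print(n,"zhist",np.histogram(z[m],bins=range(20,170,10))[0])
    b=W[m][:,:2].astype(np.float32);print("fullrect",cv2.minAreaRect(b))
    m2=(z>34)&(z<46);print("baserect",cv2.minAreaRect(W[m2][:,:2].astype(np.float32)), "xyz tall",np.median(W[z>70],0),(z>100).sum())
    H=hsv[r0:r1,c0:c1]
    for nm,lo,hi in(("green",45,85),("orange",3,13)):
        k=(H[...,0]>=lo)&(H[...,0]<=hi)&(H[...,1]>140)&(z>25)
        print(nm,k.sum(),np.round(np.median(W[k],0)) if k.any() else"", [ (r0+a[0],c0+a[1]) for a in np.argwhere(k)[::max(1,k.sum()//4)]])
    k=(z>60)&(z<100)&(H[...,0]<15)&(H[...,1]>150);print("tip",np.round(W[k]).tolist()[:12])
E
```

```text
mon zhist [ 48 958 808 155  36  31  40  41  41  23  91 124   2   0]
fullrect ((556.4505615234375, -211.63626098632812), (120.76811981201172, 180.4027862548828), 16.37925910949707)
baserect ((556.0906372070312, -211.37313842773438), (119.84439086914062, 179.52232360839844), 16.5610408782959) xyz tall [ 565.61659484 -161.63109706  124.45140055] 295
green 7 [ 613. -245.   42.] [(np.int64(214), np.int64(394)), (np.int64(214), np.int64(395)), (np.int64(215), np.int64(394)), (np.int64(215), np.int64(395)), (np.int64(216), np.int64(394)), (np.int64(216), np.int64(395)), (np.int64(230), np.int64(369))]
orange 42 [ 555. -261.   81.] [(np.int64(229), np.int64(398)), (np.int64(231), np.int64(400)), (np.int64(233), np.int64(402)), (np.int64(235), np.int64(402)), (np.int64(237), np.int64(402))]
tip [[563.0, -260.0, 62.0], [562.0, -262.0, 71.0], [559.0, -260.0, 69.0], [559.0, -262.0, 75.0], [557.0, -260.0, 67.0], [555.0, -261.0, 82.0], [554.0, -263.0, 92.0], [555.0, -266.0, 86.0], [551.0, -257.0, 90.0], [552.0, -260.0, 86.0], [552.0, -263.0, 86.0], [550.0, -265.0, 100.0]]
nl zhist [ 45 916 672  11
[... 316 characters left out ...]
7 [597. 217.  40.] [(np.int64(216), np.int64(239)), (np.int64(216), np.int64(240)), (np.int64(217), np.int64(239)), (np.int64(217), np.int64(240)), (np.int64(217), np.int64(241)), (np.int64(218), np.int64(239)), (np.int64(218), np.int64(240))]
orange 55 [570. 232.  72.] [(np.int64(220), np.int64(231)), (np.int64(222), np.int64(233)), (np.int64(224), np.int64(233)), (np.int64(227), np.int64(233)), (np.int64(230), np.int64(234))]
tip [[581.0, 231.0, 89.0], [580.0, 227.0, 98.0], [581.0, 224.0, 93.0], [578.0, 234.0, 91.0], [578.0, 230.0, 93.0], [578.0, 228.0, 91.0], [577.0, 224.0, 97.0], [578.0, 222.0, 88.0], [576.0, 235.0, 85.0], [575.0, 230.0, 95.0], [575.0, 227.0, 92.0], [575.0, 224.0, 93.0]]
```

View pics/crop.png

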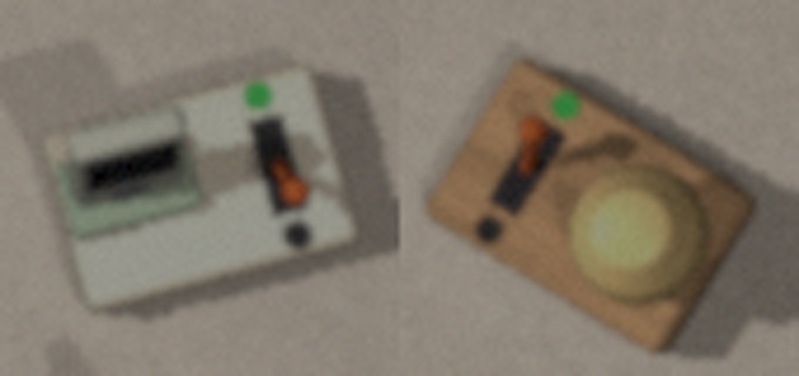

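The crop shows the cream monitor's lever leaning to its dark mark (lower right) and the wooden night-light's lever leaning to its green mark (upper). Both match the description, and neither is the blue or purple decoy.

```bash
cat > go.py <<'E'
# go.py unit ux uy z : tool-axis shift (cm) and roll (deg) to a point in unit axes; "w x y z yaw" for world
import sys,numpy as np
from cell import monitor
from scipy.spatial.transform import Rotation as Ro
U={"m":((556.2,-211.5),16.5,196.5),"n":((535,198.4),-29.8,150.2)}
def plan(k,x,y,z,s):
    R=Ro.from_euler("xyz",s["tool_rot"]).as_matrix()
    c,a,yaw=U[k];a=np.radians(a)
    T=np.array([c[0]+x*np.cos(a)-y*np.sin(a),c[1]+x*np.sin(a)+y*np.cos(a),z])
    yw=np.degrees(np.arctan2(R[1,0],R[0,0]));roll=-((yaw-yw+180)%360-180)
    return T,R.T@(T-s["eef_pos"])/10,roll
if __name__=="__main__":
    s=monitor.read_state();print(s["clock"],np.round(s["eef_pos"],1),"F",np.round(s["force"],1),np.round(s["width"]))
    for a in sys.argv[1:]:
        k,*v=a.split(",");T,d,r=plan(k,*map(float,v),s);print(a,np.round(T,1),"shift",np.round(d,2),"roll",round(r,1))
E
python3 go.py m,-58,-56,230 n,58,51,230
python3 -c "
from cell import monitor;import numpy as np
from scipy.spatial.transform import Rotation as Ro
s=monitor.read_state();R=Ro.from_euler('xyz',s['tool_rot']).as_matrix()
print(R.T@(np.array([480,200,230])-s['eef_pos'])/10)"
```

```text
0.1 [254.6 597.5 230.5] F [-0.5 -0.8  0. ] 86.0
m,-58,-56,230 [ 516.5 -281.7  230. ] shift [-58.56 -70.61   0.17] roll -39.6
n,58,51,230 [610.7 213.8 230. ] shift [-47.8  -21.33   0.09] roll 6.7
[-36.32028576 -27.72636137   0.09700312]
```

{"name": "arm_command", "arguments": {
  "series": [0,-3.2,-2.5,0,0,0,-6.4,-5,0,0,0,-9.6,-7.5,0,0,0,-12.8,-10,0,0,0,-16,-12.5,0,0]
}}

```text
clock: 0.52
eef_pos: [353.3, 418.3, 231.0]
tool_rot: [-3.141, -0.0, 2.739]
force: [0.0, 0.7, -0.2]
width: 25.7
gripper_force: 0.0
```

{"name": "arm_command", "arguments": {
  "series": [0,-3.2,-2.5,0,0,0,-6.4,-5,0,0,0,-9.6,-7.5,0,0,0,-12.8,-10,0,0,0,-16,-12.5,0,0]
}}

```text
clock: 0.93
eef_pos: [451.5, 240.7, 231.2]
tool_rot: [-3.141, -0.0, 2.739]
force: [-0.2, 0.9, -0.1]
width: -0.1
gripper_force: 0.0
```

```bash
python3 go.py m,-58,-56,230
```

```text
0.9333 [451.5 240.7 231.2] F [-0.2  0.9 -0.1] -0.0
m,-58,-56,230 [ 516.5 -281.7  230. ] shift [-26.44 -45.51   0.12] roll -39.6
```

{"name": "arm_command", "arguments": {
  "series": [0,-2,-3.4,0,0,0,-4,-6.8,0,0,0,-6,-10.2,0,0,0,-8,-13.6,0,0,0,-10,-17,0,0]
}}

```text
clock: 1.35
eef_pos: [476.2, 45.1, 231.2]
tool_rot: [-3.141, -0.0, 2.739]
force: [1.4, 0.8, -0.7]
width: -0.0
gripper_force: 0.0
```

{"name": "arm_command", "arguments": {
  "series": [0,-2,-3.4,0,0,0,-4,-6.8,0,0,0,-6,-10.2,0,0,0,-8,-13.6,0,0,0,-10,-17,0,0]
}}

```text
clock: 1.77
eef_pos: [501.5, -150.5, 231.1]
tool_rot: [3.142, -0.001, 2.739]
force: [0.7, 0.6, -0.3]
width: -0.5
gripper_force: 0.0
```

{"name": "arm_command", "arguments": {
  "series": [0,-1.5,-2.5,0,-7,0,-3,-5,0,-14,0,-4.5,-7.5,0,-21,0,-6,-10,0,-28,0,-6,-10,0,-35]
}}

```text
clock: 2.18
eef_pos: [516.9, -272.0, 230.8]
tool_rot: [-3.137, -0.001, -2.936]
force: [0.6, -1.1, -0.2]
width: 0.4
gripper_force: 0.0
```

{"name": "arm_command", "arguments": {
  "series": [0,0,0,0,-4.6,0,0,0,0,-4.6,0,0,0,0,-4.6,0,0,0,0,-4.6,0,0,0,0,-4.6]
}}

```text
clock: 2.6
eef_pos: [517.9, -263.7, 231.3]
tool_rot: [3.142, -0.0, -2.854]
force: [0.4, -0.2, 0.1]
width: -0.3
gripper_force: 0.0
```

```bash
python3 go.py m,-62,-56,110 m,-62,-56,78; python3 - <<'E'
from cell import viewer
import cv2
p,d=viewer.get_image("wrist");cv2.imwrite("pics/w1.png",p[:,:,::-1])
E
```

```text
2.6 [ 517.9 -263.7  231.3] F [ 0.4 -0.2  0.1] -0.0
m,-62,-56,110 [ 512.7 -282.8  110. ] shift [ 1.04 -1.69 12.13] roll -0.0
m,-62,-56,78 [ 512.7 -282.8   78. ] shift [ 1.04 -1.69 15.33] roll -0.0
```

View pics/w1.png

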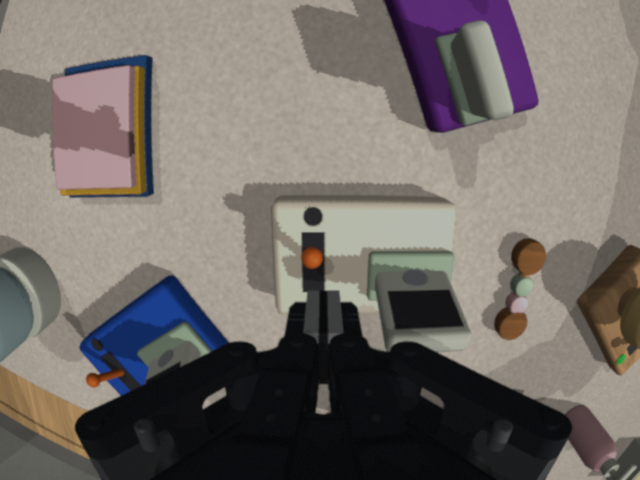

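The wrist view shows the cream monitor with its ball at (312,258) and its dark mark at (312,215), leaning off as expected. The fingertips are at (323,295). The knuckles are wide along tool y, so I'll push along tool y to keep them away from the screen and the lamp.

```bash
cat > wr.py <<'E'
import numpy as np
from cell import viewer
def ray(u,v,c):
    K=c["mtx"];a=np.array([(u-K[0,2])/K[0,0],(v-K[1,2])/K[1,1]]);r=np.linalg.norm(a)
    d=np.r_[a/r*np.sin(r),np.cos(r)];return -c["R"].T@c["t"],c["R"].T@d
def at(u,v,z,c):
    o,d=ray(u,v,c);return o+d*(z-o[2])/d[2]
E
sed -i 's/16.5,196.5/16.5,106.5/;s/-29.8,150.2/-29.8,60.2/' go.py
python3 - <<'E'
from wr import *
c=viewer.camera_model("wrist");np.set_printoptions(precision=1,suppress=True)
def un(P,c0=(556.2,-211.5),a=np.radians(16.5)):
    d=P[:2]-c0;return d[0]*np.cos(a)+d[1]*np.sin(a),-d[0]*np.sin(a)+d[1]*np.cos(a)
for n,u,v,z in(("ball",312,258,88),("dark",312,216,40),("cornerA",274,200,40),("cornerB",455,204,40)):print(n,at(u,v,z,c),np.round(un(at(u,v,z,c)),1))
print("finger L/R",at(305,295,231,c),at(342,295,231,c),"cam",ray(300,200,c)[0])
E
python3 go.py m,-66,-52,110 m,-66,-52,79
```

```text
ball [ 549.8 -263.7   88. ] [-20.9 -48.3]
dark [ 527.4 -271.6   40. ] [-44.7 -49.4]
cornerA [ 522.6 -309.5   40. ] [-60.  -84.4]
cornerB [ 476.2 -144.2   40. ] [-57.6  87.2]
finger L/R [ 515.3 -272.5  231. ] [ 510.8 -257.3  231. ] cam [ 446.4 -284.9  374.7]
2.65 [ 517.9 -263.6  231.3] F [-1.2  0.5 -0.1] -0.0
m,-66,-52,110 [ 507.7 -280.1  110. ] shift [ 1.45 -1.29 12.13] roll 90.0
m,-66,-52,79 [ 507.7 -280.1   79. ] shift [ 1.45 -1.29 15.23] roll 90.0
```

{"name": "arm_command", "arguments": {
  "series": [0,0.5,-0.5,0,7,0,1,-1,0,14,0,1.4,-1.3,0,21,0,1.4,-1.3,0,28,0,1.4,-1.3,0,35]
}}

```text
clock: 3.07
eef_pos: [508.0, -280.7, 231.5]
tool_rot: [-3.141, 0.0, 2.812]
force: [1.5, 0.4, 0.8]
width: 0.1
gripper_force: 0.0
```

{"name": "arm_command", "arguments": {
  "series": [0,0,0,0,7,0,0,0,0,14,0,0,0,0,21,0,0,0,0,28,0,0,0,0,35]
}}

```text
clock: 3.48
eef_pos: [508.4, -280.1, 231.5]
tool_rot: [3.141, 0.0, 2.202]
force: [-0.4, 0.4, 0.1]
width: -0.1
gripper_force: 0.0
```

{"name": "arm_command", "arguments": {
  "series": [0,0,0,0,7,0,0,0,0,14,0,0,0,0,20,0,0,0,0,20,0,0,0,0,20]
}}

```text
clock: 3.9
eef_pos: [508.3, -280.0, 231.3]
tool_rot: [-3.141, 0.0, 1.863]
force: [-0.1, 0.0, 0.4]
width: 0.1
gripper_force: 0.0
```

```bash
python3 go.py m,-66,-52,110 m,-66,-52,79 
```

```text
3.9 [ 508.3 -280.   231.3] F [-0.1  0.   0.4] 0.0
m,-66,-52,110 [ 507.7 -280.1  110. ] shift [ 1.000e-02 -6.000e-02  1.213e+01] roll 0.2
m,-66,-52,79 [ 507.7 -280.1   79. ] shift [ 0.02 -0.06 15.23] roll 0.2
```

{"name": "arm_command", "arguments": {
  "series": [0,0,0,4,0,0,0,0,8,0,0,0,0,12,0,0,0,0,14,0,0,0,0,15.2,0]
}}

```text
clock: 4.32
eef_pos: [506.5, -279.3, 76.3]
tool_rot: [-3.138, -0.004, 1.862]
force: [-0.3, 0.0, -0.1]
width: 0.1
gripper_force: 0.0
```

{"name": "arm_command", "arguments": {
  "series": [0,0,0.5,0,0,0,0,1,0,0,0,0,1.5,0,0,0,0,2,0,0,0,0,2.5,0,0]
}}

```text
clock: 4.73
eef_pos: [532.9, -274.1, 81.2]
tool_rot: [3.141, 0.002, 1.86]
force: [-9.2, -2.8, 13.9]
width: -0.2
gripper_force: 7.3
```

{"name": "arm_command", "arguments": {
  "series": [0,0,0.4,0,0,0,0,0.8,0,0,0,0,1.2,0,0,0,0,1.6,0,0,0,0,2,0,0]
}}

```text
clock: 5.15
eef_pos: [550.6, -270.4, 83.3]
tool_rot: [3.141, 0.003, 1.857]
force: [0.6, -0.1, 1.1]
width: 0.0
gripper_force: 0.5
```

```bash
python3 go.py m,-5,-52,79 
```

```text
5.15 [ 550.6 -270.4   83.3] F [ 0.6 -0.1  1.1] 0.0
m,-5,-52,79 [ 566.2 -262.8   79. ] shift [0.3  1.71 0.43] roll -0.1
```

```bash
python3 - <<'E'
from cell import viewer
import cv2,numpy as np
p,d=viewer.get_image("scene");a=p[180:290,190:310]
q,d=viewer.get_image("wrist")
cv2.imwrite("pics/m2.png",np.hstack([cv2.resize(a,(393,360),interpolation=3),cv2.resize(q[160:400,190:450],(390,360),interpolation=3)])[:,:,::-1])
E
```

```text
(no output)
```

View pics/m2.png

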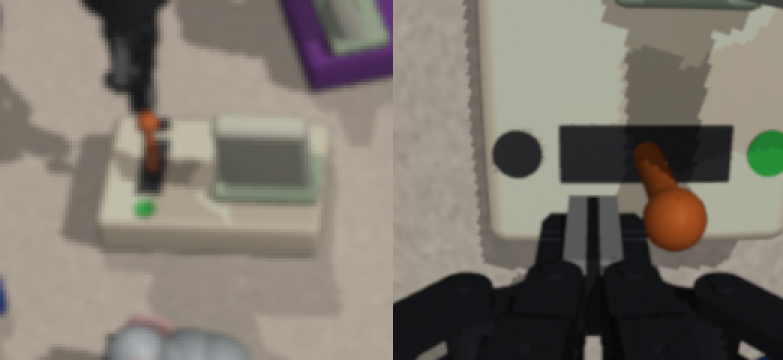

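The left half shows the lever near upright with the finger behind it. In the right half the ball at (675,218) touches the right side of the finger at (605,225), so contact is good. I'll carry on.

{"name": "arm_command", "arguments": {
  "series": [0,0,0.4,0,0,0,0,0.8,0,0,0,0,1.2,0,0,0,0,1.5,0,0,0,0,1.5,0,0]
}}

```text
clock: 5.67
eef_pos: [566.7, -262.8, 79.0]
tool_rot: [3.141, -0.0, 1.86]
force: [0.8, 0.1, 0.3]
width: 0.2
gripper_force: 0.0
```

```bash
python3 go.py m,-5,-52,79; python3 - <<'E'
from cell import viewer
import cv2,numpy as np
p,d=viewer.get_image("scene");a=p[180:290,190:310]
q,d=viewer.get_image("wrist")
cv2.imwrite("pics/m3.png",np.hstack([cv2.resize(a,(393,360),interpolation=3),cv2.resize(q[160:400,190:450],(390,360),interpolation=3)])[:,:,::-1])
E
```

```text
5.6667 [ 566.7 -262.8   79. ] F [0.8 0.1 0.3] 0.0
m,-5,-52,79 [ 566.2 -262.8   79. ] shift [ 0.01 -0.05 -0.  ] roll 0.1
```

View pics/m3.png

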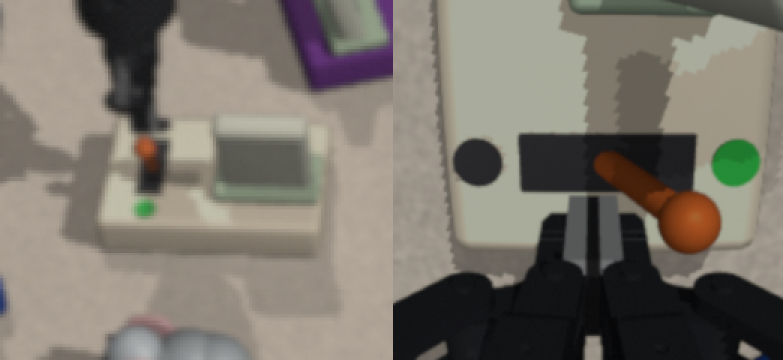

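The monitor lever has snapped on: the ball at (690,222) now leans towards the green mark and is clear of the finger, with no force reading. I'll back off, rise and go to the night-light.

{"name": "arm_command", "arguments": {
  "series": [0,0,-0.6,0,0,0,0,-1.2,-1,0,0,0,-1.2,-5,0,0,0,-1.2,-9,0,0,0,-1.2,-13,0]
}}

```text
clock: 6.18
eef_pos: [552.4, -267.5, 211.1]
tool_rot: [-3.14, -0.001, 1.857]
force: [1.4, -0.2, 0.2]
width: 0.0
gripper_force: 0.0
```

{"name": "arm_command", "arguments": {
  "series": [0,0,0,-2,7,0,0,0,-2,14,0,0,0,-2,21,0,0,0,-2,28,0,0,0,-2,35]
}}

```text
clock: 6.6
eef_pos: [553.1, -267.4, 230.4]
tool_rot: [3.141, -0.0, 1.241]
force: [-1.0, -0.8, 0.5]
width: 0.0
gripper_force: 0.0
```

{"name": "arm_command", "arguments": {
  "series": [0,0,0,0,7,0,0,0,0,11,0,0,0,0,11,0,0,0,0,11,0,0,0,0,11]
}}

```text
clock: 7.02
eef_pos: [553.7, -267.1, 229.6]
tool_rot: [3.142, -0.0, 1.058]
force: [-0.4, -0.1, 0.4]
width: -0.0
gripper_force: 0.0
```

```bash
python3 go.py n,70,47,230
```

```text
7.0167 [ 553.7 -267.1  229.6] F [-0.4 -0.1  0.4] -0.0
n,70,47,230 [619.1 204.4 230. ] shift [ 4.429e+01 -1.745e+01 -2.000e-02] roll 0.4
```

{"name": "arm_command", "arguments": {
  "series": [0,3.7,-1.4,0,0,0,7.4,-2.9,0,0,0,11.1,-4.4,0,0,0,14.8,-5.8,0,0,0,18.5,-7.2,0,0]
}}

```text
clock: 7.43
eef_pos: [582.3, -68.9, 229.6]
tool_rot: [-3.142, -0.001, 1.057]
force: [0.5, 0.2, 0.2]
width: -0.1
gripper_force: 0.0
```

{"name": "arm_command", "arguments": {
  "series": [0,3.7,-1.4,0,0,0,7.4,-2.9,0,0,0,11.1,-4.4,0,0,0,14.8,-5.8,0,0,0,18.5,-7.2,0,0]
}}

```text
clock: 7.85
eef_pos: [610.7, 127.9, 229.6]
tool_rot: [-3.141, -0.0, 1.058]
force: [1.5, 0.1, -0.5]
width: -0.2
gripper_force: 0.0
```

{"name": "arm_command", "arguments": {
  "series": [0,2.5,-1,0,0,0,5,-2,0,0,0,7.2,-3,0,0,0,7.2,-3,0,0,0,7.2,-3,0,0]
}}

```text
clock: 8.27
eef_pos: [619.8, 205.3, 228.9]
tool_rot: [-3.141, -0.0, 1.061]
force: [-0.9, -0.3, -0.7]
width: -0.2
gripper_force: 0.0
```

```bash
python3 go.py n,66,47,110 n,60,47,79; python3 - <<'E'
from h import *
p,w=cloud("top0.npz");W=w[150:188,212:250].reshape(-1,3);k=W[:,2]>50
print("bottle",W[k].min(0),W[k].max(0))
from cell import viewer
p,d=viewer.get_image("wrist");cv2.imwrite("pics/w4.png",p[:,:,::-1])
E
```

```text
8.2667 [619.8 205.3 228.9] F [-0.9 -0.3 -0.7] -0.0
n,66,47,110 [615.6 206.4 110. ] shift [-0.1 -0.4 11.9] roll 0.6
n,60,47,79 [610.4 209.4  79. ] shift [-0.1 -1.  15. ] roll 0.6
bottle [377.18808808 -56.13344058  51.47578552] [ 769.92695569  274.51494863 1755.89017696]
```

View pics/w4.png

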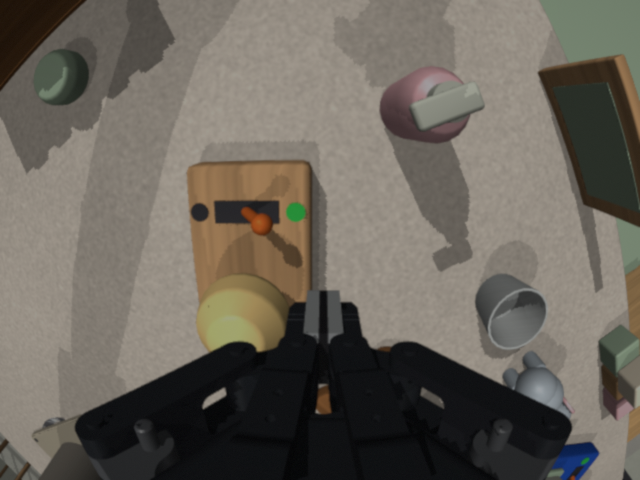

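The wrist view shows the night-light's ball at (261,224), its green mark at (296,212), its dark mark at (200,212), and the bottle's pump head from (412,112) to (482,98). I'll check the clearances.

```bash
python3 - <<'E'
from wr import *
c=viewer.camera_model("wrist")
def un(P,c0=(535,198.4),a=np.radians(-29.8)):
    d=P[:2]-c0;return np.round([d[0]*np.cos(a)+d[1]*np.sin(a),-d[0]*np.sin(a)+d[1]*np.cos(a)],1)
for n,u,v,z in(("ball",261,224,87),("green",296,212,40),("dark",200,212,40),("head",413,113,160),("head2",480,98,160),("bottleside",382,105,60)):print(n,un(at(u,v,z,c)))
E
```

```text
ball [22.7 46.4]
green [47.6 45.3]
dark [-44.7  45.6]
head [123.3 132.8]
head2 [165.  145.3]
bottleside [120.8 142.7]
```

{"name": "arm_command", "arguments": {
  "series": [0,0,0,4,0,0,0,0,8,0,0,0,-0.2,12,0,0,0,-0.4,14,0,0,0,-0.4,14.7,0]
}}

```text
clock: 8.73
eef_pos: [613.7, 203.0, 78.5]
tool_rot: [-3.137, 0.006, 1.054]
force: [-1.1, 0.7, 0.4]
width: -0.1
gripper_force: 0.0
```

{"name": "arm_command", "arguments": {
  "series": [0,0,-0.4,0,0,0,0,-0.8,0,0,0,0,-1.1,0,0,0,0,-1.4,0,0,0,0,-1.7,0,0]
}}

```text
clock: 9.15
eef_pos: [602.6, 214.4, 84.0]
tool_rot: [3.14, -0.002, 1.057]
force: [-0.2, -0.6, 0.1]
width: 0.4
gripper_force: 0.0
```

{"name": "arm_command", "arguments": {
  "series": [0,0,-0.3,0,0,0,0,-0.6,0,0,0,0,-0.9,0,0,0,0,-1.2,0,0,0,0,-1.5,0,0]
}}

```text
clock: 9.57
eef_pos: [590.9, 220.3, 83.3]
tool_rot: [3.137, -0.002, 1.056]
force: [3.5, -2.9, 5.6]
width: -0.1
gripper_force: 3.5
```

```bash
python3 go.py n,5,47,80
```

```text
9.5667 [590.9 220.3  83.3] F [ 3.5 -2.9  5.6] -0.0
n,5,47,80 [562.7 236.7  80. ] shift [ 0.03 -3.26  0.32] roll 0.3
```

{"name": "arm_command", "arguments": {
  "series": [0,0,-0.3,0,0,0,0,-0.6,0.1,0,0,0,-0.9,0.2,0,0,0,-1.2,0.2,0,0,0,-1.5,0.2,0]
}}

```text
clock: 9.98
eef_pos: [584.8, 224.1, 85.7]
tool_rot: [3.124, -0.007, 1.052]
force: [7.5, -9.0, 25.8]
width: 0.3
gripper_force: 11.4
```

{"name": "arm_command", "arguments": {
  "series": [0,0,-0.4,0,0,0,0,-0.8,0,0,0,0,-1.2,0,0,0,0,-1.5,0,0,0,0,-1.5,0,0]
}}

```text
clock: 10.4
eef_pos: [570.7, 232.6, 88.4]
tool_rot: [3.128, -0.009, 1.053]
force: [-1.4, -8.5, 44.3]
width: 0.3
gripper_force: 17.1
```

```bash
python3 go.py n,5,47,80; python3 - <<'E'
from cell import viewer
import cv2,numpy as np
p,d=viewer.get_image("scene");a=p[215:325,355:475]
q,d=viewer.get_image("wrist")
cv2.imwrite("pics/n5.png",np.hstack([cv2.resize(a,(393,360),interpolation=3),cv2.resize(q[160:400,190:450],(390,360),interpolation=3)])[:,:,::-1])
E
```

```text
10.4 [570.7 232.6  88.4] F [-1.4 -8.5 44.3] 0.0
n,5,47,80 [562.7 236.7  80. ] shift [-0.05 -0.91  0.83] roll 0.1
```

View pics/n5.png

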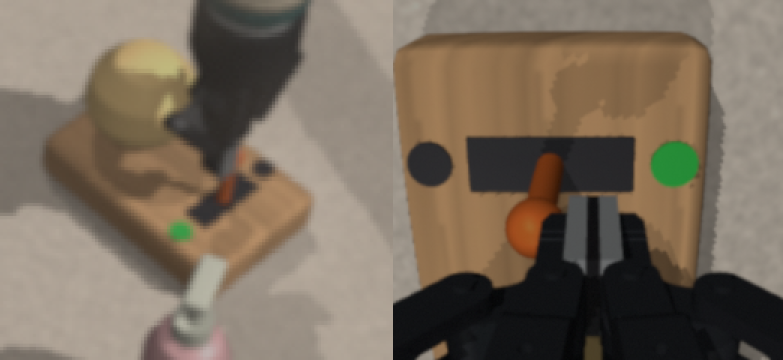

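The lever is about upright, with the ball at (537,225) beside the finger, but the upward force on the tool is too high. I'll ease off upwards.

{"name": "arm_command", "arguments": {
  "series": [0,0,0,-0.3,0,0,0,0,-0.6,0,0,0,0,-0.8,0,0,0,0,-0.8,0,0,0,0,-0.8,0]
}}

```text
clock: 10.92
eef_pos: [562.0, 236.3, 87.8]
tool_rot: [-3.14, 0.001, 1.057]
force: [-0.6, 0.9, 0.0]
width: 0.0
gripper_force: 0.0
```

```bash
python3 go.py n,5,47,80; python3 - <<'E'
from cell import viewer
import cv2,numpy as np
p,d=viewer.get_image("scene");a=p[215:325,355:475]
q,d=viewer.get_image("wrist")
cv2.imwrite("pics/n6.png",np.hstack([cv2.resize(a,(393,360),interpolation=3),cv2.resize(q[160:400,190:450],(390,360),interpolation=3)])[:,:,::-1])
E
```

```text
10.9167 [562.  236.3  87.8] F [-0.6  0.9  0. ] 0.0
n,5,47,80 [562.7 236.7  80. ] shift [0.07 0.05 0.78] roll 0.3
```

View pics/n6.png

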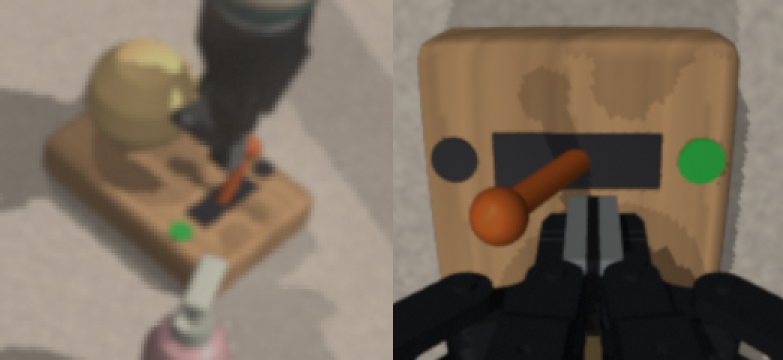

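The night-light lever has snapped over: the ball at (497,215) leans towards the dark mark, clear of the finger, with no force. I'll retreat and check that nothing has moved.

{"name": "arm_command", "arguments": {
  "series": [0,0,0.6,0,0,0,0,1.2,-1,0,0,0,1.2,-5,0,0,0,1.2,-9,0,0,0,1.2,-13,0]
}}

```text
clock: 11.43
eef_pos: [573.6, 228.8, 220.0]
tool_rot: [3.141, 0.002, 1.055]
force: [1.2, 0.3, -1.2]
width: -0.1
gripper_force: 0.0
```

{"name": "arm_command", "arguments": {
  "series": [0,-4,0,-1,0,0,-8,0,-2,0,0,-12,0,-3,0,0,-16,0,-4,0,0,-20,0,-5,0]
}}

```text
clock: 11.85
eef_pos: [474.1, 53.7, 269.4]
tool_rot: [3.141, -0.0, 1.055]
force: [0.2, -1.4, 1.1]
width: -0.3
gripper_force: 0.0
```

{"name": "arm_command", "arguments": {
  "series": [0,0,-3,0,0,0,0,-6,0,0,0,0,-9,0,0,0,0,-9,0,0,0,0,-9,0,0]
}}

```text
clock: 12.27
eef_pos: [396.0, 100.7, 268.9]
tool_rot: [-3.141, -0.001, 1.058]
force: [-0.2, -1.0, 0.5]
width: -0.0
gripper_force: 0.0
```

```bash
python3 go.py; python3 - <<'E'
from cell import viewer
import cv2,numpy as np
from h import *
for n in("scene","top"):
    p,d=viewer.get_image(n);np.savez(f"{n}1.npz",p=p,d=d,**viewer.camera_model(n))
    if n=="scene":S=p
    else:T=p
p,w=cloud("top1.npz")
for n,(r0,r1,c0,c1) in {"mon":(200,270,340,425),"nl":(200,275,205,290)}.items():
    W=w[r0:r1,c0:c1];z=W[...,2];m=(z>34)&(z<46);print(n,cv2.minAreaRect(W[m][:,:2].astype(np.float32)))
cv2.imwrite("pics/end.png",np.hstack([cv2.resize(S[140:380,190:470],(420,360)),cv2.resize(T[140:290,200:358+60],(380,360-96)).copy() if 0 else cv2.resize(T[130:290,200:368+50],(380,360))])[:,:,::-1])
E
```

```text
12.2667 [396.  100.7 268.9] F [-0.2 -1.   0.5] -0.0
mon ((555.9397583007812, -211.71319580078125), (119.63398742675781, 179.62953186035156), 16.437387466430664)
nl ((535.1072998046875, 198.09640502929688), (179.8324737548828, 119.06651306152344), 60.586387634277344)
```

View pics/end.png

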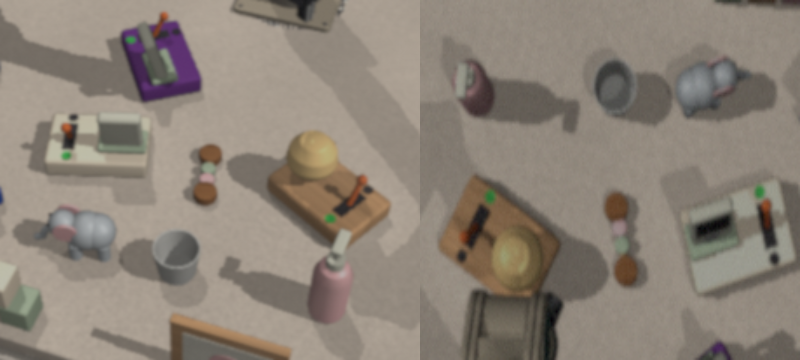

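The monitor's lever leans to its green mark (right half, ball at about (765,208)). The night-light's lever leans to its dark mark (ball at about (465,238)). Neither base moved by more than 1 mm, and the other things in the crop look undisturbed.

```bash
python3 -c "
from cell import workorder;print(workorder.finish_job())"
```

```text
the job is handed in; nothing more can be done
None
```

The baby monitor was switched on first and then the night-light off, with both units within 1 mm of where they stood, and the job is handed in at about 12 s; the one blemish is that the wrist force briefly read 44 N upward while the fingertip pushed the night-light's lever, and I did not establish why.

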